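Sort the coffee-corner chest

ROBOT

A 7-joint arm with a two-finger parallel gripper is mounted at the origin on the work surface. World frame = base frame: x ahead of the robot, y to its left, z up, the work surface at z = 0. Lengths are in m, angles in rad, forces in N, time in s.
With the tool pointing down it reaches from about 0.425 to 0.925 m from the base axis. Payload 6.8 kg.
Tool frame: the origin (TCP) lies between the finger pads; the fingertips stand 22 mm ahead of it and the grasp point (between the pads) lies 3 mm ahead of it (bot.tcp_to_tips is the distance from the TCP to the fingertips, in m); z points along the fingers, y is the direction in which the jaws open and shut (so a half turn about z gives the same grasp; the last joint's range is limited). The gripper opens to 88 mm and grips with 3 to 60 N. Pads are 20 mm wide; open, the fingers measure 115 mm over their backs; the gripper's body (75 mm by 178 mm) begins 61 mm behind the grasp point.
Start: joints at [-1.287, 0.477, 0.022, 1.555, -0.011, 1.109, -0.083], TCP at [0.258, 0.624, 0.245] pointing down, gripper open.
Joint ranges: [-2.96, 2.96], [-0.34, 2.1], [-1.41, 1.46], [0.24, 2.44], [-1.37, 4.51], [0.17, 1.92], [-2.96, 2.96]. Speed limits (rad/s): [2.39, 2.39, 3.14, 3.14, 3.14, 3.14, 3.14].

INTERFACE

Orientations are given as a rotation vector (axis times angle).
In Python, from rig import bot gives the robot as it stands.
- The arm moves only by the shell command python3 -m pendant 'ROWS' [FORCE]. ROWS is JSON, a list of rows, each a list of 5 numbers: the shift along the world's x, y, z in mm, then the turn about the world's z in degrees, then the finger opening in mm, from 0 to 87.8. In form: [[tx, ty, tz, roll, gripper], ...]. A call has 1 to 10 rows; each row shifts and turns the commanded pose from where the row before left it; what a row does not reach is not made up. A row lasts 1/8 s, in which the tool goes at most 62.5 mm and 10.7 degrees, less where a joint would pass 70% of its speed; a pose out of reach is approached as far as the arm can. A call with a gripper value outside its range is refused whole. The fingers move at their own pace and stop on an object; FORCE is the grip in N (left out, the last holds). Time passes only in rows, so rows that do not move let the fingers close. It gives the time, the measured TCP pose, the force and the opening at its end, in the units of the state.
- bot.state(): the state, without advancing time (a new reading comes with each control period).
- bot.grab_frame(name): name is "side" or "top" or "wrist"; returns the picture (384x512x3 uint8, blue, green, red); there is no depth.
- bot.camera_model(name): a dict with "camera_matrix" (3x3 intrinsics, pixels), "rvec" (rotation vector, rad) and "tvec" (3), from world to camera coordinates, as OpenCV has them. Camera axes: x right, y down, z forward; pixel columns grow to the right and rows downward; lengths in m; the calibration is good to about 2 mm. A picture is of the moment at which its call begins: read the wrist's pose just before it. camera_model takes no time and is no camera call; for the wrist camera it gives the pose at the moment of the call.
- bot.close_job(): hands the job in, once; it reports no verdict.
The state is a dict: "clock": time; "joint_pos": joint angles; "joint_velocities": joint speeds; "tau": joint torques, N m; "eef_pos": TCP position; "tool_rot": TCP orientation; "contact_force": force on the tool from outside, world axes, zero at the start; "wrist_torque": the same for the moment, N m; "opening": finger opening in m.
Only numpy, scipy, OpenCV 4.12 (cv2) and the standard library are available. Lean on these libraries where they do the work, as an engineer would, in place of code of your own. Each camera call takes 0.05 s, during which the arm holds its last target. There are 200 camera calls.

TASK

Slide the clear lid of the wooden chest fully back over its deck and leave it there, then put what is inside where it belongs: both aluminium coffee capsules in the oblong wooden tray, side by side and dome up, the milk portion upright in the round white dish, and the wrapped sugar lying flat in the square steel tray. Everything must rest on the floor of its tray or dish, and the white cup on the counter must be left alone.

Things in the scene. Friction and masses are not known exactly. Their poses are not given: they have to be found in the camera images.
- lid (a joint): Clear acrylic lid, 160 x 178 x 5 mm, in tracks on a fixed wooden chest. Value in m: 0 = covers the compartment, 0.165 = fully back over the deck. About 2 N of friction; stays where left. Compartment: inside 160 mm (along the slide) x 180 mm, floor 6 mm and walls 50 mm above the counter, 5 mm lips inward on the side walls; four things in it, 2 x 2, some 74 x 84 mm apart.
- lid_bar (a point): Centre of the steel bar handle on the lid: 12 mm along x, 50 mm along y, 24 mm high, lid surface 12 mm below this point, which is 57 mm above the counter. Its axes are the chest's: the lid opens along this point's -x, roughly towards the robot. At joint value 0 it lies over the middle of the compartment.
- capsule1_center (a point): Aluminium coffee capsule standing dome up on its flange: 28 mm high, flange 37 mm across and 2 mm thick at the bottom, body 30 mm across tapering to 28 mm at 22 mm up, then a domed top; z points up. Point: its centre, 14 mm above its underside. About 14 g.
- capsule2_center (a point): A second capsule, the same as capsule1.
- milk_center (a point): White milk portion pot, round, 24 mm high, base 29 mm, widening to a 38 mm rim (4 mm thick) at its top, with a small pull tab; z points up. Point: its centre, 12 mm above its underside. About 20 g.
- sugar_center (a point): Paper-wrapped sugar bar with a thin brown band round its middle, lying flat: 46 mm along its x, 18 mm along its y, 16 mm high along z. Point: its centre, 8 mm above its underside. About 15 g.
- oblong_tray: Dark wooden oblong tray, fixed: outside 98 mm (x) x 138 mm (y, its long side), inside 90 x 130 mm, rim 12 mm high, floor 4 mm thick. Origin: centre of its underside, on the counter. Both capsules belong here.
- square_tray: Square steel tray, fixed: outside 88 x 88 mm, inside 80 x 80 mm, rim 12 mm high, floor 4 mm thick. Origin: centre of its underside, on the counter. The sugar belongs here.
- round_dish: Round white ceramic dish, fixed: 112 mm across its rim, inside floor about 92 mm across, rim 12 mm high, floor 4 mm thick. Origin: centre of its underside, on the counter. The milk portion belongs here.
- cup: White cup with a handle on its +y side, 84 mm across, 65 mm high, standing loose on the counter; origin: centre of its underside. A bystander, to be left alone.
Mind the look-alikes: they are no part of the job. What is shaped like the round_dish but green is not meant. Leave any red look-alike of the square_tray alone.

How it is judged:
On the way:
1. the lid is slid fully back, the compartment clear (value of joint lid above 0.145 m), for 0.2 s.
At the end, for the whole second after the job is handed in: At rest on the floors (to 4 mm, tilt under 0.15 rad): both capsules in the oblong tray (within 30 mm across, 50 mm along of its middle), milk in the round dish (within 32 mm), sugar in the square tray (within 32 mm each way); lid at least 145 mm open (x of capsule1_center in the frame of oblong_tray between -0.03 and 0.03 m and y of capsule1_center in the frame of oblong_tray between -0.05 and 0.05 m and z of capsule1_center in the frame of oblong_tray between 0.014 and 0.022 m and angle between each of capsule1_center, capsule2_center, sugar_center, milk_center's own z axis and vertical below 0.15 rad and linear speed of each of capsule1, capsule2, sugar, milk below 0.02 m/s and x of capsule2_center in the frame of oblong_tray between -0.03 and 0.03 m and y of capsule2_center in the frame of oblong_tray between -0.05 and 0.05 m and z of capsule2_center in the frame of oblong_tray between 0.014 and 0.022 m and x of sugar_center in the frame of square_tray between -0.032 and 0.032 m and y of sugar_center in the frame of square_tray between -0.032 and 0.032 m and z of sugar_center in the frame of square_tray between 0.008 and 0.016 m and z of milk_center in the frame of round_dish between 0.012 and 0.02 m and horizontal distance between milk_center and round_dish below 0.032 m and value of joint lid above 0.145 m); the robot touches nothing.
It fails at once if the cup is pushed more than 20 mm or tipped (distance of cup from where it was at the start of the episode above 0.02 m or angle between cup's own z axis and vertical above 0.3 rad).
It also fails if it takes over 115 s, if anything falls off the work surface, if the arm or the gripper's body presses on something with over 40 N, if the wrist force passes 120 N, or if a joint passes its speed limit or range.

## Working session

There is one attempt and no reset: what is moved stays moved. The work goes in short steps, Python scripts to look and compute and a shell command to move; the robot and the scene stay as the last step left them, time stands still between calls to the robot, and variables do not carry over. Pictures are saved under pics/ and viewed, about 12 in all and at most 16, crops included, and the job is handed in when it is done.

```bash
mkdir -p pics; ls; python3 - <<'E'
from rig import bot
import cv2
print(bot.state())
for n in ("side","top","wrist"):
    cv2.imwrite(f"pics/{n}0.png",bot.grab_frame(n)); m=bot.camera_model(n); print(n,m)
E
```

```text
pics
{'clock': 0.0, 'joint_pos': array([-1.28711973,  0.47780018,  0.02237922,  1.5564202 , -0.01152727,
        1.10921932, -0.08308081]), 'joint_velocities': array([-0.00073361,  0.00016302, -0.00013902,  0.00034575, -0.00233734,
        0.00120395,  0.00024613]), 'tau': array([ 1.52777293e-04, -5.82854676e+01,  1.53472949e+00, -2.72618634e+01,
       -5.43001515e-02,  1.69635209e-02,  1.44267492e-04]), 'eef_pos': array([0.25755911, 0.62336008, 0.24369555]), 'tool_rot': array([-6.11440357e-01, -3.08129584e+00,  2.67791495e-03]), 'contact_force': array([0.69577282, 0.85930997, 1.14292843]), 'wrist_torque': array([-0.02544755, -0.00492624, -0.00572706]), 'opening': 0.08786152553055175}
side {'camera_matrix': array([[402.6674383 ,   0.        , 260.71126396],
       [  0.        , 402.6674383 , 191.58878138],
       [  0.        ,   0.        ,   1.        ]]), 'rvec': array([ 2.0850579 , -0.72992011,  0.3933    ]), 'tvec': array([-0.34890136,  0.27204337,  0.88614062])}
top {'camera_matrix': array([[419.98636944,   0.        , 255.65689798],
       [  0.        , 419.98636944, 191.42621888],
       [  0.        ,   0.        ,   1.        ]]), 'rvec': array([ 2.13870565, -2.0653983 ,  0.22077516]), 'tvec': array([0.05588177, 0.53238266, 1.16062564])}
wrist {'camera_matrix': array([[300.65166431,   0.        , 256.78641001],
       [  0.        , 300.65166431, 190.04310897],
       [  0.        ,   0.        ,   1.        ]]), 'rvec': array([-2.42774788, -1.62314369, -0.21045725]), 'tvec': array([-0.67502355, -0.03212969,  0.38831359])}
```

View pics/top0.png

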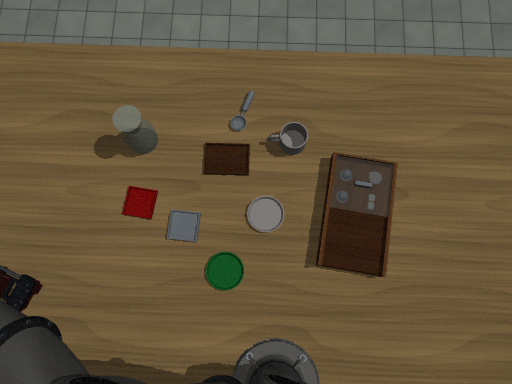

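View pics/side0.png

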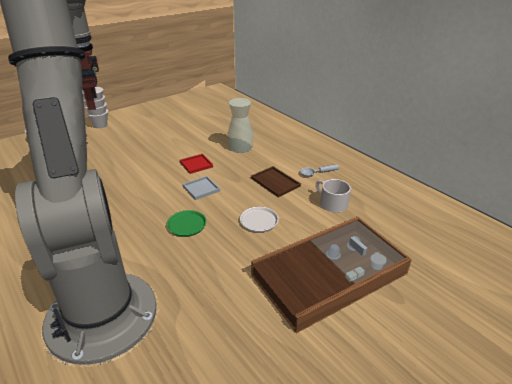

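Candidates in the top view:
- Square trays: red (140,202) is the decoy; steel (183,226) is wanted.
- Dishes: green (224,271) is the decoy; white (265,214) is wanted.
- Oblong tray: dark wood (227,159). The chest deck (355,240) is also wood but is not a tray.
- Capsules: grey rounds at (346,175) and (342,197).
- Milk: white round (375,178).
- Sugar: white with a band (371,201).
- Lid bar: (363,184).
- Cup: (292,138).

Next is one close crop to check these choices.

```bash
cat > h.py <<'E'
import cv2, numpy as np
from rig import bot
def ray(m,uv,z):
    R=cv2.Rodrigues(m["rvec"])[0]; t=m["tvec"]
    d=np.c_[cv2.undistortPoints(np.float64(uv).reshape(-1,1,2),m["camera_matrix"],None)[:,0],np.ones(len(np.reshape(uv,(-1,2))))]@R
    c=-R.T@t; return c+d*((z-c[2])/d[:,2])[:,None]
def proj(m,p): return cv2.projectPoints(np.float64(p).reshape(-1,1,3),m["rvec"],m["tvec"],m["camera_matrix"],None)[0][:,0]
def blob(mask,box):
    x0,y0,x1,y1=box; k=np.zeros_like(mask); k[y0:y1,x0:x1]=mask[y0:y1,x0:x1]
    c=max(cv2.findContours(k,cv2.RETR_EXTERNAL,cv2.CHAIN_APPROX_NONE)[0],key=cv2.contourArea); return c
E
python3 - <<'E'
from h import *
im=cv2.imread("pics/top0.png"); m=bot.camera_model("top")
hsv=cv2.cvtColor(im,cv2.COLOR_BGR2HSV); g=cv2.cvtColor(im,cv2.COLOR_BGR2GRAY)
lowS=((hsv[...,1]<70)&(hsv[...,2]>90)).astype(np.uint8)*255
dark=(g<75).astype(np.uint8)*255
def rep(n,c,z):
    w=ray(m,c.reshape(-1,2),z)[:,:2].astype(np.float32); r=cv2.minAreaRect(w*1000); print(n,cv2.contourArea(c),np.round(r[0],1),np.round(r[1],1),round(r[2],1))
rep("square",blob(lowS,(160,205,207,248)),.012)
rep("dish",blob(lowS,(240,190,292,240)),.012)
rep("oblong",blob(dark,(195,136,258,182)),.012)
rep("chest",blob(dark,(310,145,400,280)),.05)
print("bar",ray(m,[[363,184]],.069), "items",ray(m,[[346,175],[342,197],[375,178],[371,201]],.025))
print("cup",ray(m,[[293,138]],.065))
a=cv2.resize(im[140:285,305:405],None,fx=4,fy=4,interpolation=2); b=cv2.resize(im[130:250,160:293],None,fx=3,fy=3,interpolation=2)
o=np.zeros((580,800,3),np.uint8); o[:580,:400]=a; o[:360,400:799]=b; cv2.imwrite("pics/crop1.png",o)
E
```

```text
square 621.5 [432.1 286.6] [85.8 86.8] 85.7
dish 1018.0 [474.5  44.7] [105.6 107.6] 2.0
oblong 1446.0 [640.3 171.1] [104.5 145. ] 0.3
chest 8952.5 [ 478.4 -205.4] [229.5 350.1] 82.2
bar [[ 0.56031993 -0.23439052  0.069     ]] items [[ 0.59738825 -0.19487012  0.025     ]
 [ 0.52935576 -0.18225339  0.025     ]
 [ 0.59104194 -0.28165314  0.025     ]
 [ 0.52018555 -0.26799097  0.025     ]]
cup [[ 0.69482647 -0.03072891  0.065     ]]
```

View pics/crop1.png

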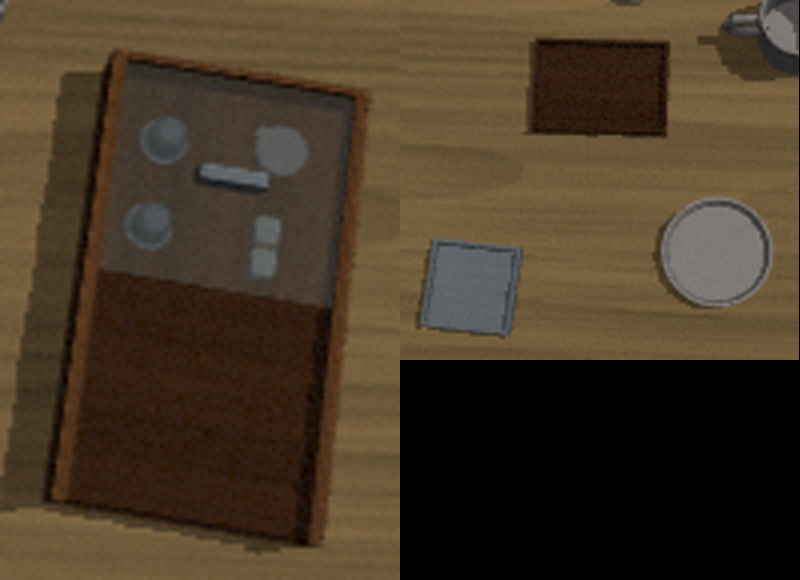

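The crop confirms the choices: capsules on the chest's +y side, milk far right with its tab towards the upper left, sugar near right lying along the chest's x, and the bar in the middle. The chest yaw is about -8°. I'll move above the bar and look from near.

```bash
python3 -m pendant '[[40,-40,0,-4,87],[40,-40,0,-4,87],[40,-40,0,-4,87],[40,-40,0,-4,87],[40,-40,0,-4,87],[40,-40,0,-4,87],[40,-40,0,-4,87],[40,-40,0,-4,87],[40,-40,0,-4,87],[40,-40,0,-4,87]]' 25
python3 -m pendant '[[-11,-51,0,-4,50],[-11,-51,0,-4,50],[-11,-51,0,-4,50],[-11,-51,0,-4,50],[-11,-51,0,-4,50],[-11,-51,0,-4,50],[-11,-51,0,-4,50],[-11,-51,0,-4,50],[-11,-51,0,-4,50],[0,0,0,0,50]]'
python3 - <<'E'
from h import *
s=bot.state(); m=bot.camera_model("wrist"); cv2.imwrite("pics/w1.png",bot.grab_frame("wrist"))
R=cv2.Rodrigues(m["rvec"])[0]; print("cam",-R.T@m["tvec"],"axes",R.round(2).tolist(),s["eef_pos"]); T=cv2.Rodrigues(s["tool_rot"])[0]; print("tool y yaw",np.degrees(np.arctan2(T[1,1],T[0,1])))
E
```

```text
clock: 1.4
eef_pos: [0.6587, 0.2226, 0.2444]
tool_rot: [-1.631, -2.685, 0.0]
contact_force: [1.1, 0.0, 0.2]
opening: 0.0869
clock: 2.65
eef_pos: [0.5565, -0.2404, 0.2449]
tool_rot: [2.387, 2.041, -0.003]
contact_force: [-0.5, 0.1, -0.1]
opening: 0.0502
cam [ 0.56863065 -0.17232471  0.38470736] axes [[0.99, -0.16, 0.0], [-0.15, -0.96, 0.25], [-0.04, -0.25, -0.97]] [ 0.55648859 -0.2404053   0.24489142]
tool y yaw -8.94064325363197
```

View pics/w1.png

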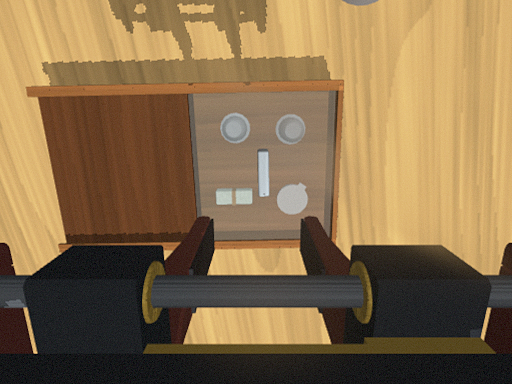

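The wrist view shows the capsules at (235,128) and (290,129), milk at (292,200) with its tab at (303,185), sugar at (234,197) and the bar at (263,173).

```bash
python3 - <<'E'
from h import *
m=bot.camera_model("wrist"); im=cv2.imread("pics/w1.png"); hsv=cv2.cvtColor(im,cv2.COLOR_BGR2HSV)
mk=((hsv[...,1]<45)&(hsv[...,2]>120)).astype(np.uint8)*255
c=blob(mk,(254,145,273,200)); w=ray(m,c.reshape(-1,2),.069)[:,:2].astype(np.float32)*1000; print("bar",cv2.minAreaRect(w))
p=ray(m,[[30,91],[343,82]],.05); d=p[1]-p[0]; print("wall yaw",np.degrees(np.arctan2(d[1],d[0])),np.linalg.norm(d))
print("items",ray(m,[[235,128],[290,129],[292,200],[234,197]],.027).round(4).tolist())
print("eef",bot.state()["eef_pos"])
E
```

```text
bar ((567.3550415039062, -234.30821228027344), (49.056583404541016, 11.972696304321289), 81.36609649658203)
wall yaw -7.128368340190151 0.3307296783521826
items [[0.542, -0.1839, 0.027], [0.6053, -0.1947, 0.027], [0.5971, -0.2809, 0.027], [0.5267, -0.2662, 0.027]]
eef [ 0.55773184 -0.23718277  0.24455824]
```

```bash
python3 -m pendant '[[10,3,-40,1,50],[0,0,-40,0,50],[0,0,-40,0,50],[0,0,-30,0,50],[0,0,-22,0,50],[0,0,0,0,50],[0,0,0,0,5],[0,0,0,0,5],[0,0,0,0,5],[0,0,0,0,5]]' 15
python3 - <<'E'
from h import *
im=bot.grab_frame("side"); cv2.imwrite("pics/s2.png",cv2.resize(im[180:340,230:430],None,fx=3,fy=3))
E
```

```text
clock: 3.95
eef_pos: [0.5664, -0.2319, 0.0728]
tool_rot: [-2.358, -2.069, 0.003]
contact_force: [-13.1, 2.4, 10.2]
opening: 0.0134
```

View pics/s2.png

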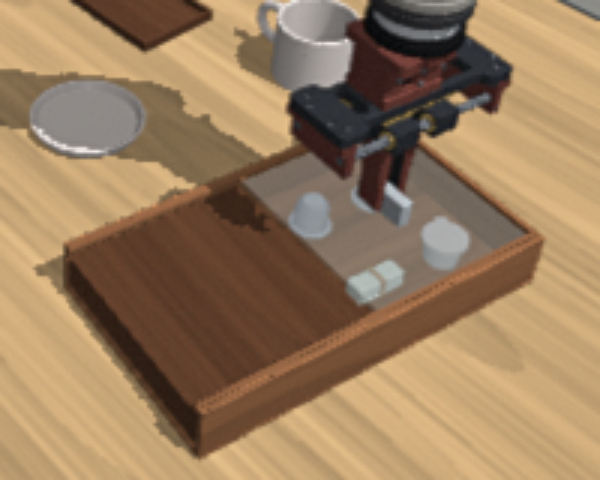

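The bar is between the fingers with an opening of 13 mm. Now I'll slide it.

```bash
python3 -m pendant '[[-16,2,0,0,5],[-16,3,0,0,5],[-16,2,0,0,5],[-16,2,0,0,5],[-16,2,0,0,5],[-16,3,0,0,5],[-16,2,0,0,5],[-16,2,0,0,5],[-16,2,0,0,5],[0,0,0,0,5]]'
```

```text
clock: 5.25
eef_pos: [0.4223, -0.2123, 0.0727]
tool_rot: [-2.361, -2.07, 0.002]
contact_force: [-2.3, -5.3, -3.7]
opening: 0.0121
```

```bash
python3 -m pendant '[[-8,1,0,0,5],[-7,1,0,0,5],[-6,1,0,0,5],[-3,0,0,0,5],[0,0,0,0,5]]'
```

```text
clock: 5.88
eef_pos: [0.4019, -0.2095, 0.0727]
tool_rot: [2.359, 2.071, 0.001]
contact_force: [4.0, -5.6, -11.7]
opening: 0.0122
```

```bash
python3 -m pendant '[[0,0,0,0,50],[0,0,0,0,50],[0,0,0,0,50],[0,0,40,0,50],[0,0,50,0,50],[50,-10,30,0,50],[50,-10,20,0,50],[55,-10,10,0,50],[0,0,0,0,50],[0,0,0,0,50]]'
python3 - <<'E'
from h import *
m=bot.camera_model("wrist"); s=bot.state(); im=bot.grab_frame("wrist"); cv2.imwrite("pics/w3.png",im); np.savez("w3.npz",**m)
T=cv2.Rodrigues(s["tool_rot"])[0]; print("tool y yaw",np.degrees(np.arctan2(T[1,1],T[0,1])),s["eef_pos"])
cv2.imwrite("pics/w3c.png",cv2.resize(im[40:260,20:360],None,fx=2.3,fy=2.3,interpolation=2))
E
```

```text
clock: 7.12
eef_pos: [0.5546, -0.2391, 0.222]
tool_rot: [-2.36, -2.071, 0.002]
contact_force: [-0.0, 0.0, -0.9]
opening: 0.0502
tool y yaw -7.472183186256343 [ 0.55462337 -0.23908371  0.22197296]
```

View pics/w3c.png

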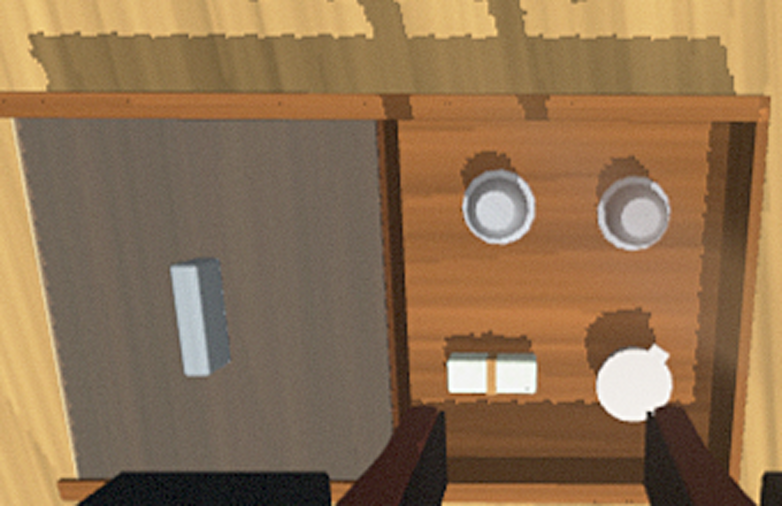

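The lid is fully back and the compartment is clear. In the crop the capsule flanges are at (499,207) and (634,214), the sugar top is at (492,374), and the milk rim is at (633,385) with its tab at (660,354).

```bash
python3 - <<'E'
from h import *
m=dict(np.load("w3.npz")); px=lambda u,v:[u/2.3+20,v/2.3+40]
for n,u,v,z in (("capA",499,207,.008),("capB",634,214,.008),("milk",633,385,.03),("tab",660,354,.03),("sug",492,374,.022),("sugL",447,373,.022),("sugR",537,375,.022),("bar",192,320,.069)):
    print(n,(ray(m,[px(u,v)],z)[0]*1000).round(1))
E
```

```text
capA [ 539.7 -188.3    8. ]
capB [ 606.7 -200.6    8. ]
milk [ 595.3 -283.2   30. ]
tab [ 610.2 -268.8   30. ]
sug [ 524.8 -270.6   22. ]
sugL [ 501.9 -267.    22. ]
sugR [ 547.6 -274.1   22. ]
bar [ 405.  -215.7   69. ]
```

```bash
python3 -m pendant '[[-8,26,-30,0,46],[-8,26,-30,0,46],[0,0,-45,0,46],[0,0,-40,0,46],[0,0,-25,0,46],[0,0,-18,0,46],[0,0,0,0,46],[0,0,0,0,20],[0,0,0,0,20],[0,0,0,0,20]]' 10
python3 -m pendant '[[0,0,0,0,20],[0,0,40,0,20],[0,0,60,0,20],[0,0,60,0,20],[0,0,0,0,20]]'
```

```text
clock: 8.43
eef_pos: [0.5404, -0.1873, 0.0357]
tool_rot: [2.36, 2.072, 0.002]
contact_force: [-0.6, 0.3, 5.1]
opening: 0.0285
clock: 9.05
eef_pos: [0.5425, -0.1883, 0.1994]
tool_rot: [2.356, 2.067, 0.01]
contact_force: [-0.3, 0.7, -0.1]
opening: 0.0285
```

```bash
python3 -m pendant '[[12,42,0,1,20],[12,42,0,1,20],[12,42,0,1,20],[12,42,0,1,20],[12,42,0,1,20],[12,42,0,1,20],[12,42,0,1,20],[12,42,0,1,20],[0,0,0,0,20],[0,0,0,0,20]]'
python3 - <<'E'
from h import *
m=bot.camera_model("wrist"); s=bot.state(); im=bot.grab_frame("wrist"); np.savez("w4.npz",**m)
T=cv2.Rodrigues(s["tool_rot"])[0]; print("tool y yaw",np.degrees(np.arctan2(T[1,1],T[0,1])),s["eef_pos"])
cv2.imwrite("pics/w4.png",im)
E
```

```text
clock: 10.3
eef_pos: [0.6351, 0.1481, 0.1936]
tool_rot: [-2.211, -2.231, 0.003]
contact_force: [-0.1, -0.1, -0.5]
opening: 0.0281
tool y yaw 0.5287774582339324 [0.63509325 0.14806696 0.19357381]
```

View pics/w4.png

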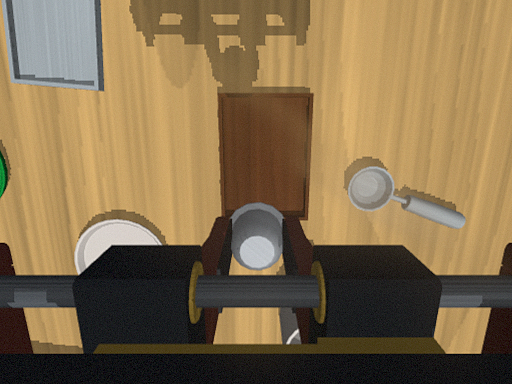

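The capsule is upright in the jaws. The tray rim corners are at (219,94), (313,94) and (307,219), and the steel tray is partly in view at the upper left.

```bash
python3 - <<'E'
from h import *
m=dict(np.load("w4.npz")); p=ray(m,[[219,94],[313,94],[307,219],[222,218]],.012)*1000; print(p.round(1),(p[0]+p[2])/2, (p[1]+p[2])/2)
E
```

```text
[[597.4 233.5  12. ]
 [693.2 234.3  12. ]
 [694.   99.1  12. ]
 [597.7  99.5  12. ]] [645.70800703 166.30059262  12.        ] [693.64346323 166.72782251  12.        ]
```

```bash
python3 -m pendant '[[9,24,0,0,20],[0,24,-30,0,20],[0,0,-45,0,20],[0,0,-45,0,20],[0,0,-30,0,20],[0,0,0,0,20],[0,0,0,0,20]]'
```

```text
clock: 11.22
eef_pos: [0.6457, 0.1959, 0.046]
tool_rot: [2.212, 2.23, 0.002]
contact_force: [0.3, 0.8, 0.9]
opening: 0.0287
```

```bash
python3 -m pendant '[[0,0,-8,0,20],[0,0,-3,0,20],[0,0,0,0,20],[0,0,0,0,20]]'
```

```text
clock: 11.72
eef_pos: [0.6448, 0.1969, 0.0338]
tool_rot: [2.211, 2.232, 0.0]
contact_force: [-0.3, -0.2, -0.0]
opening: 0.0284
```

```bash
python3 -m pendant '[[0,0,0,0,32],[0,0,0,0,40],[0,0,0,0,40],[0,0,30,0,46],[0,0,60,0,46],[0,0,70,0,46],[-5,-50,0,-1,46],[-5,-50,0,-1,46],[-5,-50,0,-1,46],[-5,-50,0,-1,46]]'
python3 -m pendant '[[-5,-50,0,-1,46],[-5,-50,0,-1,46],[-5,-50,0,-1,46],[-4,-47,0,-1,46],[0,0,-50,0,46],[0,0,-50,0,46],[0,0,-30,0,46],[0,0,-15,0,46],[0,0,0,0,46],[0,0,0,0,46]]'
```

```text
clock: 12.98
eef_pos: [0.6244, -0.0046, 0.1864]
tool_rot: [2.288, 2.153, 0.001]
contact_force: [1.1, -0.2, 0.3]
opening: 0.046
clock: 14.22
eef_pos: [0.6067, -0.2006, 0.0426]
tool_rot: [2.36, 2.071, 0.002]
contact_force: [0.4, 0.2, 0.5]
opening: 0.0463
```

```bash
python3 -m pendant '[[0,0,-8,0,46],[0,0,0,0,46],[0,0,0,0,20],[0,0,0,0,20],[0,0,0,0,20],[0,0,0,0,20]]'
python3 -m pendant '[[0,0,40,0,20],[0,0,60,0,20],[0,0,60,0,20],[5,42,0,1,20],[5,42,0,1,20],[5,42,0,1,20],[5,42,0,1,20],[5,42,0,1,20],[5,42,0,1,20],[5,42,0,1,20]]'
python3 -m pendant '[[3,45,0,1,20],[0,0,-50,0,20],[0,0,-50,0,20],[0,0,-40,0,20],[0,0,-8,0,20],[0,0,0,0,20],[0,0,0,0,20]]'
```

```text
clock: 14.98
eef_pos: [0.6058, -0.2002, 0.0333]
tool_rot: [2.361, 2.072, 0.0]
contact_force: [-0.2, -0.0, 0.3]
opening: 0.0287
clock: 16.23
eef_pos: [0.6407, 0.0952, 0.1931]
tool_rot: [-2.23, -2.213, 0.0]
contact_force: [0.5, -1.7, -0.8]
opening: 0.0291
clock: 17.1
eef_pos: [0.6452, 0.139, 0.0472]
tool_rot: [2.21, 2.231, 0.004]
contact_force: [-0.1, 0.2, -0.2]
opening: 0.0288
```

```bash
python3 -m pendant '[[0,0,-10,0,20],[0,0,-5,0,20],[0,0,0,0,20],[0,0,0,0,20]]'
```

```text
clock: 17.6
eef_pos: [0.6438, 0.139, 0.0301]
tool_rot: [-2.211, -2.232, -0.0]
contact_force: [-0.5, 0.0, 1.2]
opening: 0.0291
```

```bash
python3 -m pendant '[[0,0,0,0,32],[0,0,0,0,40],[0,0,0,0,40],[0,0,30,0,46],[0,0,60,0,48],[0,0,70,0,48],[-6,-47,0,-5,48],[-6,-47,0,-5,48],[-6,-47,0,-5,48],[-6,-47,0,-5,48]]'
python3 -m pendant '[[-5,-47,0,-5,48],[-5,-47,0,-5,48],[-5,-47,0,-5,48],[-5,-47,0,-5,48],[-5,-46,0,-5,48],[0,0,0,0,48],[0,0,-50,0,48],[0,0,-50,0,48],[0,0,0,0,48],[0,0,0,0,48]]'
python3 - <<'E'
from h import *
m=bot.camera_model("wrist"); s=bot.state(); im=bot.grab_frame("wrist"); np.savez("w5.npz",**m)
T=cv2.Rodrigues(s["tool_rot"])[0]; print("tool y yaw",np.degrees(np.arctan2(T[1,1],T[0,1])),s["eef_pos"])
cv2.imwrite("pics/w5.png",im)
E
```

```text
clock: 18.85
eef_pos: [0.6194, -0.0506, 0.1828]
tool_rot: [2.567, 1.811, 0.001]
contact_force: [-0.4, 0.8, -0.2]
opening: 0.0478
clock: 20.1
eef_pos: [0.5958, -0.2832, 0.0843]
tool_rot: [2.895, 1.217, 0.002]
contact_force: [0.1, 0.2, 0.5]
opening: 0.048
tool y yaw -44.404419508249866 [ 0.59576432 -0.28317867  0.08432315]
```

View pics/w5.png

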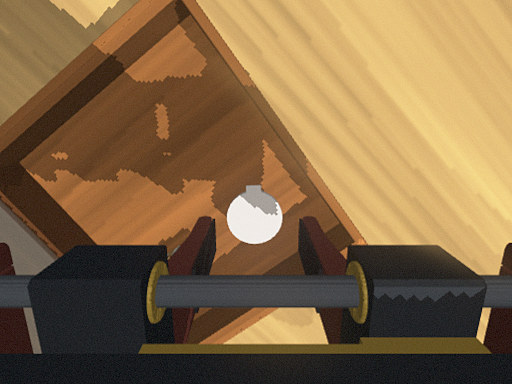

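The milk is centred between the fingers, with its rim at (255,217) and its tab pointing up across the jaw axis. Going down.

```bash
python3 - <<'E'
from h import *
print(ray(dict(np.load("w5.npz")),[[255,217]],.03))
E
python3 -m pendant '[[0,0,-30,0,48],[0,0,-16,0,48],[0,0,0,0,48],[0,0,0,0,30],[0,0,0,0,30],[0,0,0,0,30],[0,0,0,0,30]]' 8
```

```text
[[ 0.59598574 -0.28318945  0.03      ]]
clock: 21.02
eef_pos: [0.5954, -0.2837, 0.0378]
tool_rot: [2.895, 1.216, 0.002]
contact_force: [-0.8, 0.3, 6.6]
opening: 0.0375
```

```bash
python3 -m pendant '[[0,0,30,0,30],[0,0,60,0,30],[0,0,60,0,30],[-17,40,0,5,30],[-17,40,0,5,30],[-17,40,0,5,30],[-17,40,0,5,30],[-17,40,0,5,30],[-17,40,0,5,30],[-17,40,0,5,30]]'
python3 -m pendant '[[0,10,0,5,30],[0,0,0,0,30],[0,0,0,0,30]]'
python3 - <<'E'
from h import *
m=bot.camera_model("wrist"); s=bot.state(); im=bot.grab_frame("wrist"); np.savez("w6.npz",**m)
print(s["eef_pos"])
cv2.imwrite("pics/w6.png",im)
E
```

```text
clock: 22.28
eef_pos: [0.475, -0.0019, 0.1868]
tool_rot: [-2.394, -2.034, -0.001]
contact_force: [0.2, 0.4, -1.1]
opening: 0.0378
clock: 22.65
eef_pos: [0.4759, 0.0059, 0.1867]
tool_rot: [2.309, 2.13, -0.0]
contact_force: [-0.6, 0.3, -0.1]
opening: 0.0373
[0.47585812 0.00594884 0.18674418]
```

View pics/w6.png

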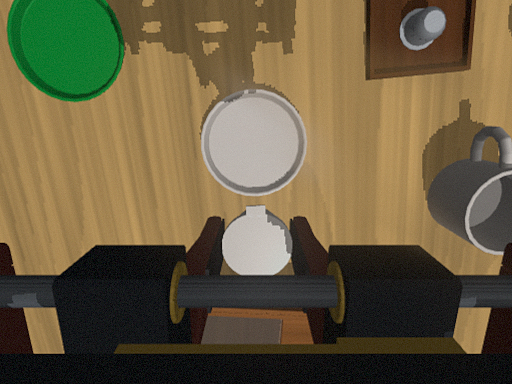

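The white dish rim spans (201–306, 89–195). The milk is held upright.

```bash
python3 - <<'E'
from h import *
print(ray(dict(np.load("w6.npz")),[[254,142],[201,142],[306,142],[254,89],[254,195]],.012).round(4), bot.state()["eef_pos"])
E
```

```text
[[ 0.478   0.0441  0.012 ]
 [ 0.4231  0.0486  0.012 ]
 [ 0.5318  0.0398  0.012 ]
 [ 0.4823  0.0963  0.012 ]
 [ 0.4732 -0.0128  0.012 ]] [0.47588536 0.00584101 0.18671162]
```

```bash
python3 -m pendant '[[2,37,0,0,30],[0,0,-50,0,30],[0,0,-50,0,30],[0,0,-35,0,30],[0,0,-10,0,30],[0,0,0,0,30],[0,0,0,0,30]]'
```

```text
clock: 23.58
eef_pos: [0.4789, 0.0438, 0.0429]
tool_rot: [2.306, 2.132, 0.003]
contact_force: [-0.2, -0.5, -0.9]
opening: 0.0377
```

```bash
python3 -m pendant '[[0,0,-5,0,30],[0,0,-2,0,30],[0,0,0,0,30],[0,0,0,0,30]]'
```

```text
clock: 24.08
eef_pos: [0.4781, 0.0441, 0.035]
tool_rot: [2.306, 2.134, 0.001]
contact_force: [-0.8, 0.6, 6.1]
opening: 0.0376
```

```bash
python3 -m pendant '[[0,0,0,0,44],[0,0,0,0,46],[0,0,30,0,46],[0,0,60,0,46],[0,0,60,0,46],[5,-31,0,-9,40],[5,-31,0,-9,40],[5,-31,0,-9,40],[5,-31,0,-9,36],[5,-31,0,-9,36]]'
python3 -m pendant '[[5,-32,0,-10,36],[5,-32,0,-10,36],[4,-32,0,-10,36],[4,-32,0,-10,36],[4,-32,0,-9,36],[0,0,0,0,36],[0,0,-50,0,36],[0,0,-50,0,36],[0,0,0,0,36],[0,0,0,0,36]]'
python3 - <<'E'
from h import *
m=bot.camera_model("wrist"); s=bot.state(); im=bot.grab_frame("wrist"); np.savez("w7.npz",**m)
T=cv2.Rodrigues(s["tool_rot"])[0]; print("tool y yaw",np.degrees(np.arctan2(T[1,1],T[0,1])),s["eef_pos"])
cv2.imwrite("pics/w7.png",im)
cv2.imwrite("pics/t7.png",cv2.resize(bot.grab_frame("top")[125:285,110:310],None,fx=3,fy=3,interpolation=2))
E
```

```text
clock: 25.32
eef_pos: [0.5025, -0.112, 0.1845]
tool_rot: [-2.949, -1.081, 0.0]
contact_force: [0.5, 0.7, 0.1]
opening: 0.0358
clock: 26.58
eef_pos: [0.5253, -0.2712, 0.0861]
tool_rot: [3.133, -0.23, 0.002]
contact_force: [1.4, 0.1, -0.1]
opening: 0.036
tool y yaw -98.39349321143347 [ 0.52533631 -0.27124965  0.08612443]
```

View pics/w7.png

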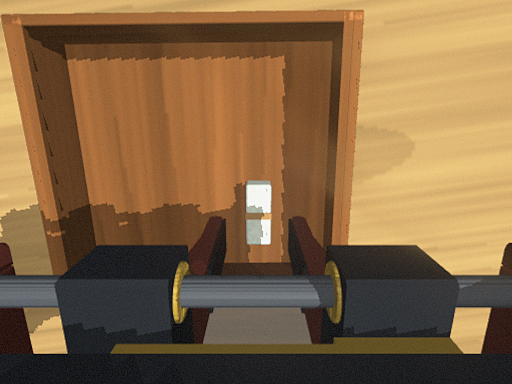

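View pics/t7.png

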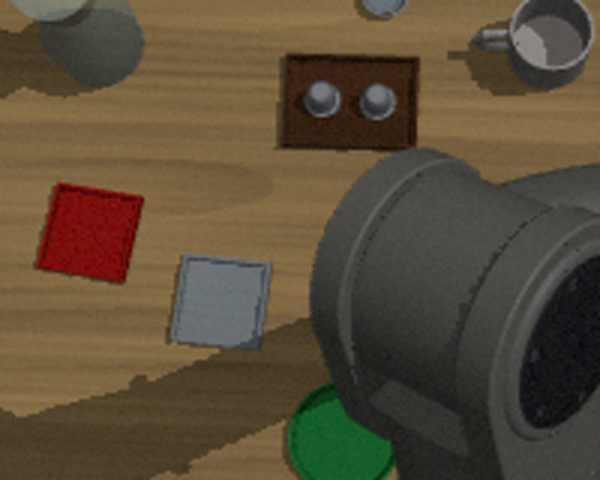

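The sugar at (258,213) is aligned and centred between the fingers. The top view shows both capsules side by side and dome up in the oblong tray, with the cup untouched.

```bash
python3 -m pendant '[[0,0,-35,0,36],[0,0,-19,0,36],[0,0,0,0,36],[0,0,0,0,10],[0,0,0,0,10],[0,0,0,0,10],[0,0,0,0,10]]' 10
```

```text
clock: 27.55
eef_pos: [0.5253, -0.2715, 0.0316]
tool_rot: [3.133, -0.232, 0.002]
contact_force: [-1.3, 0.9, 5.8]
opening: 0.0179
```

```bash
python3 -m pendant '[[0,0,40,0,10],[0,0,60,0,10],[0,0,50,0,10],[-5,46,0,0,10],[-5,46,0,0,10],[-5,46,0,0,10],[-5,46,0,0,10],[-10,46,0,0,10],[-10,46,0,0,10],[-10,46,0,1,10]]'
python3 -m pendant '[[-15,46,0,1,10],[-15,47,0,1,10],[-15,47,0,1,10],[-15,47,0,0,10],[-15,47,0,0,10],[0,0,0,0,10],[0,0,0,0,10]]'
python3 - <<'E'
from h import *
m=bot.camera_model("wrist"); s=bot.state(); im=bot.grab_frame("wrist"); np.savez("w8.npz",**m)
T=cv2.Rodrigues(s["tool_rot"])[0]; print("tool y yaw",np.degrees(np.arctan2(T[1,1],T[0,1])),s["eef_pos"])
cv2.imwrite("pics/w8.png",im)
E
```

```text
clock: 28.8
eef_pos: [0.4742, 0.0524, 0.1808]
tool_rot: [-3.135, 0.204, -0.0]
contact_force: [0.1, -0.7, -0.2]
opening: 0.0178
clock: 29.68
eef_pos: [0.3997, 0.2842, 0.1807]
tool_rot: [3.139, -0.122, 0.0]
contact_force: [1.1, 0.1, 0.2]
opening: 0.018
tool y yaw -94.45842735387924 [0.39974858 0.28423151 0.18068779]
```

View pics/w8.png

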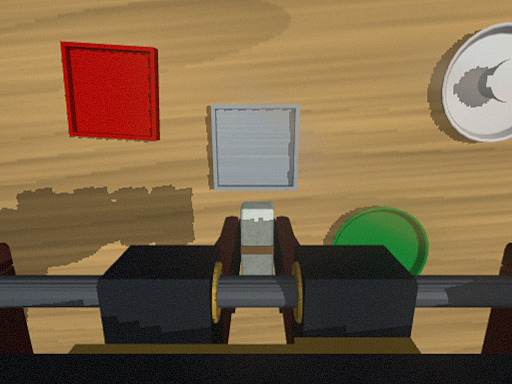

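The steel tray rim spans (210–299, 105–190). The sugar is held level.

```bash
python3 - <<'E'
from h import *
p=ray(dict(np.load("w8.npz")),[[210,105],[299,105],[297,190],[211,189]],.012); print(p.round(4),p.mean(0))
E
```

```text
[[0.48   0.3244 0.012 ]
 [0.4731 0.2367 0.012 ]
 [0.3865 0.2426 0.012 ]
 [0.3947 0.3334 0.012 ]] [0.43359794 0.28426279 0.012     ]
```

```bash
python3 -m pendant '[[34,0,0,0,10],[0,0,-50,0,10],[0,0,-50,0,10],[0,0,-35,0,10],[0,0,-8,0,10],[0,0,0,0,10],[0,0,0,0,10]]'
```

```text
clock: 30.6
eef_pos: [0.4348, 0.2851, 0.0391]
tool_rot: [-3.138, 0.123, -0.003]
contact_force: [0.6, 0.5, 0.3]
opening: 0.0179
```

```bash
python3 -m pendant '[[0,0,-6,0,10],[0,0,-2,0,10],[0,0,-1,0,10],[0,0,0,0,10],[0,0,0,0,10]]'
```

```text
clock: 31.22
eef_pos: [0.4338, 0.2851, 0.0292]
tool_rot: [-3.138, 0.122, 0.001]
contact_force: [-2.4, -0.4, 7.6]
opening: 0.0183
```

```bash
python3 -m pendant '[[0,0,0,0,24],[0,0,0,0,28],[0,0,0,0,28],[0,0,30,0,28],[0,0,60,0,28],[0,0,60,0,28],[-20,45,20,0,40],[-20,45,20,0,40],[-20,45,0,0,40],[-20,45,0,0,40]]'
python3 -m pendant '[[-20,45,0,0,40],[-20,45,0,0,40],[-20,45,0,0,40],[0,0,0,0,40],[0,0,0,0,40]]'
python3 - <<'E'
from h import *
im=bot.grab_frame("top"); cv2.imwrite("pics/t9.png",im); s=bot.grab_frame("side"); cv2.imwrite("pics/s9.png",s)
o=np.zeros((600,800,3),np.uint8); a=cv2.resize(im[130:280,150:410],None,fx=2.3,fy=2.3,interpolation=2); b=cv2.resize(s[140:310,140:420],None,fx=1.5,fy=1.5,interpolation=2)
o[:a.shape[0],:a.shape[1]]=a; o[345:345+b.shape[0],:b.shape[1]]=b; cv2.imwrite("pics/end.png",o)
E
```

```text
clock: 32.48
eef_pos: [0.3528, 0.4664, 0.2189]
tool_rot: [-3.139, 0.121, 0.0]
contact_force: [1.5, 0.6, 0.3]
opening: 0.0401
clock: 33.1
eef_pos: [0.2943, 0.599, 0.2184]
tool_rot: [3.138, -0.123, 0.001]
contact_force: [0.5, -0.2, 0.3]
opening: 0.0401
```

View pics/end.png

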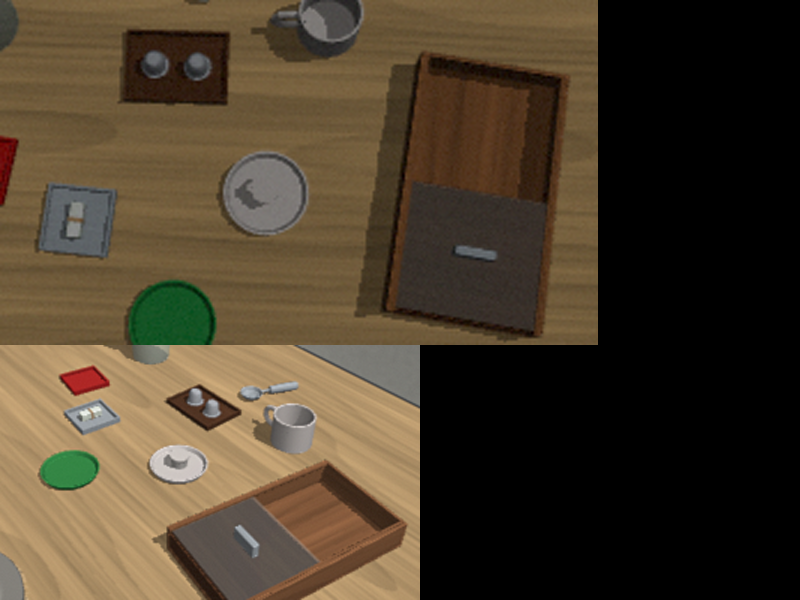

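Everything is in place: capsules at (154,65) and (197,66), sugar at (76,220), milk upright in the white dish, lid back and cup where it was. Handing in.

```bash
python3 -c "
from rig import bot
print(bot.close_job(), bot.state()['clock'])"
```

```text
the job is handed in; nothing more can be done
the job is handed in; nothing more can be done
```

I slid the lid back by its bar and put all four items in their places, then handed the job in. The last clock reading was 33.1 s, taken just before hand-in; no verdict is reported.

- **Lid:** the gripper travelled about 166 mm holding the bar, and the final pictures show the compartment clear.
- **Capsules:** both stand dome up, side by side in the oblong wooden tray, about 58 mm apart.
- **Milk:** it stands upright near the middle of the white dish.
- **Sugar:** it lies flat in the square steel tray.
- **Bystanders:** the cup and the red and green look-alikes look untouched, and the arm was clear of everything at hand-in.

**Checks:** I judged the final state by eye from the top and side pictures and did not measure final positions by calibration. Top and wrist camera estimates of the tray and dish centres differed by 2–7 mm. I mostly used the wrist values, which left clear margin inside each tray.

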